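# Hold the deposit safe's drop slot open with its key

## Task

We are cashing up: take the blue-capped key out of the key stand and push it fully home into the lock on top of the grey deposit safe; the lock's pins are sticky, so when the key stops part way, wiggle it with small twists to both sides to get it past them. Then turn it a quarter turn clockwise (seen from above) to the stop, which draws back the red shutter under the drop slot against a spring, and finish while still holding the key there, turned and fully in, so that I can drop the takings through. Leave the red-capped key standing where it is.

Things in the scene. Friction and masses are not known exactly. Their poses are not given: they have to be found in the camera images.
- key_blue: the safe's key: steel, blue plastic cap, 83 mm long, about 80 g, upright in the stand. Origin: centre of its tip; z up to the cap, y across its bits, x through its thickness. Same after a half turn. Round stem 7.5 mm, tip tapered to 3 mm; bits 5 mm thick, 20 mm across, z = 7.5 to 40 mm, below them two tongues 1.6 mm thick, 18 mm across (12 mm below z = 3); collar 23 mm wide at z = 40 to 43 mm
- key_blue_cap (a point): centre of the blue cap, 65 mm above the key's tip; axes as the key's. The cap is 10 mm thick (x), 34 mm wide (y), 36 mm high: grip it here from above, fingers closing along the key's x
- key_red: another key of the same shape with a red cap, in the other pocket of the stand, to be left alone. Origin at its tip
- key_stand: fixed dark wooden block 52 (x) x 116 (y) x 50 mm high on a foot 62 x 126 x 9 mm, origin under its centre. Two open-topped pockets 29 mm either side of the centre along y hold the keys upright, collar on the block's top, tips 10 mm above the table, the keys' y along the block's y; which key is in which pocket varies
- safe: grey steel deposit safe fixed on the table, 170 (x) x 230 (y) x 113 mm high, origin under its centre, front to -x. Its flat top carries the lock at front right (x = -38, y = -45 mm) and behind it the drop slot, 22 x 140 mm along y, with a red shutter under it
- lock_face (a point): centre of the keyway's mouth in the round brass plug (36 mm wide, flat, 118 mm above the table). Axes as the safe's, z up; does not turn with the plug. At rest the keyway lies along y: 9.5 (x) x 23.4 mm (y), flared to about 14 mm in x over the top 3 mm; the key has 1 mm play in x, 0.22 rad in twist. It goes straight down; home, the collar lies on the face and the tip is 40 mm below it
- lock_pins (a point): inside the lock, on its axis, 16 mm below the face: level of the flat tops of two gummed pins, one beside each wing of the keyway. They stop the key dead with its tip 23.5 mm below the face (16 mm if a tongue stands on a pin); hard pushing only jams it. Twisted 0.2 rad anticlockwise (seen from above) the tongues push the pins aside (4 N each), where they stay; twisted back, the key goes on
- plug (a joint): turn of the lock plug, rad: 0 at rest, grows clockwise seen from above, stop at 1.40 (with the play, the key itself turns about a quarter). A spring turns it back: 0.06 N m at 0, 0.2 N m at the stop. It is blocked until the key is within 2 mm of home; the key's last 6 mm press a spring of 2 to 3 N that lifts the key if nothing holds it down
- shutter (a joint): how far the red shutter is drawn back from the drop slot, m: 0 closed, 0.024 fully open; driven by the plug (17.1 mm per rad)

How it is judged:
On the way, in this order (a step that is already met when the one before it is completed fails the run):
1. the blue key is lifted out of its stand (height (world z) of key_blue above 0.06 m), for 0.1 s.
2. the blue key is fully home in the lock (z of key_blue in the frame of lock_face below -0.037 m and horizontal distance between key_blue and lock_face below 0.004 m), for 0.1 s.
At the end, for the whole second after the job is handed in: The blue key is in the lock to within 3.5 mm of home, upright, the plug is turned at least 1.2 rad clockwise (its stop is at 1.4) with the shutter drawn back at least 19 mm, and the fingers still grip the key, all through the last second (z of key_blue in the frame of lock_face below -0.0365 m and horizontal distance between key_blue and lock_face below 0.004 m and angle between key_blue's own z axis and vertical below 0.12 rad and value of joint plug above 1.2 rad and value of joint shutter above 0.019 m and angle between the y axis of key_blue and the x axis of lock_face, either way round below 0.45 rad and contact force between the fingers and key_blue above 2 N); the arm keeps its last pose, push and grip.
It fails at once if the red-capped key is moved from its place in the stand (over 15 mm) (distance of key_red from where it was at the start of the episode above 0.015 m).
It also fails if it takes over 54 s, if anything falls off the work surface, if the arm or the gripper's body presses on something with over 40 N, if the wrist force passes 120 N, or if a joint passes its speed limit or range.

## Robot

A 7-joint arm with a two-finger parallel gripper is mounted at the origin on a cart in front of the work surface, level with it; the furniture and walls round the work are solid. World frame = base frame: x ahead of the robot, y to its left, z up, the work surface at z = 0. Lengths are in m, angles in rad, forces in N, time in s.
With the tool pointing down it reaches from about 0.35 to 0.9 m from the base axis. Payload 7.2 kg.
Tool frame: the origin (TCP) lies midway between the tips of the shut fingers; the grasp point (between the pads) lies 19 mm behind it; z points along the fingers, y is the line along which they close (so a half turn about z gives the same grasp; the last joint's range is limited). The gripper opens to 85 mm and grips with 20 to 120 N. Pads are 22 mm wide; open, the fingers measure 114 mm over their backs; the gripper's body (76 mm by 85 mm) begins 54 mm behind the grasp point. The pads swing forward as they close: fully open they stand 13 mm farther back than shut.
Start: joints at [1.227, 0.411, -0.013, 1.596, 0.006, 1.134, -0.082], TCP at [0.17, -0.601, 0.231] pointing down, gripper open.
Joint ranges: [-2.95, 2.95], [-0.29, 1.99], [-1.47, 1.44], [0.14, 2.54], [-1.03, 4.17], [0.13, 1.85], [-2.86, 2.86]. Speed limits (rad/s): [2.39, 2.39, 3.01, 3.01, 3.14, 3.14, 3.14].

## Interface

Orientations are given as a unit quaternion [w, x, y, z].
In Python, from bench import telemetry, read_camera, job, search_frame, regions_of gives the robot as it stands.
- The arm moves only by the tool send_rows, never from a script. Its argument "series" is one flat list of numbers, 7 for each row, row after row: the shift along the tool's x, y, z in mm, then the turn, a rotation vector about the tool's x, y, z in rad, then the opening, from 0 (shut) to 1 (fully open). A call has 1 to 12 rows; each row shifts and turns the commanded pose from where the row before left it, along the tool's axes as they then stand; what a row does not reach is not made up. A row lasts 1/10 s, in which the tool goes at most 50 mm and 8.59 degrees, less where a joint would pass 70% of its speed; a pose out of reach is approached as far as the arm can. A call with a gripper value outside its range is refused whole. The fingers move at their own pace and stop on an object; "squeeze" is the grip in N (left out, the last holds). Time passes only in rows, so rows that do not move let the fingers close. It gives the time, the measured TCP pose, the force, the opening and the grip force at its end, in the units of the state.
- telemetry.observe(): the state, without advancing time (a new reading comes with each control period).
- read_camera(name): name is "scene" or "top" or "wrist"; returns a dict with "img" (400x640x3 uint8, blue, green, red), "camera_matrix" (3x3 intrinsics, pixels), "R" (3x3) and "t" (3): a world point X has camera coordinates R X + t. Camera axes: x right, y down, z forward; pixel columns grow to the right and rows downward; lengths in m; the calibration is good to about 2 mm. A picture is of the moment at which its call begins. There is no depth.
- job.sign_off(): hands the job in; it is judged then, once.
Trained networks look in a picture, given as the dict that the camera call returned (one of the last four; its "shot" number tells which), for a name from the list of things; names that differ only in an ending like _2 or _b are one class to them, and where a whole thing is asked for, a point or a joint stands for the part that bears it (a point fixed in the world has none). Each returns a list of dicts, best first, with "conf" (0 to 1); they miss things now and then, are a little off and sometimes report something else, mostly with a low value. They report only what shows in the picture. A call takes as long as a camera call.
- search_frame(name, picture): "point" ([column, row] as shares, 0 to 1, of the picture: columns of its width, rows of its height, amid what is visible of it).
- regions_of(name, picture): "pixels" (400x640 bool, what is visible of it) and "point" ([column, row] as shares, 0 to 1, of the picture: columns of its width, rows of its height, amid what is visible of it).
The state is a dict: "t": time; "qpos": joint angles; "qvel": joint speeds; "effort": joint torques, N m; "ee_pos": TCP position; "eef_rot": TCP orientation; "wrist_force": force on the tool from outside, world axes, zero at the start; "ft_torque": the same for the moment, N m; "width": finger opening in m; "finger_force": force on a finger pad.
Only numpy, scipy, OpenCV 4.12 (cv2) and the standard library are available. Lean on these libraries where they do the work, as an engineer would, in place of code of your own. Each camera call takes 0.05 s, during which the arm holds its last target. There are 200 camera calls.

## Working session

There is one attempt and no reset: what is moved stays moved. The work goes in short steps, Python scripts to look and compute and a tool call to move; the robot and the scene stay as the last step left them, time stands still between calls to the robot, and variables do not carry over. Pictures are saved under pics/ and viewed, at most 10 in all, crops included, and the job is handed in when it is done.

Besides the shell and the picture viewer there is one more tool, called by a JSON object that holds its "api" and its "payload". send_rows: Moves the arm, as the interface text tells. Its arguments: {"type":"object","properties":{"series":{"type":"array","items":{"type":"number"}},"squeeze":{"type":"number"}},"required":["series"]}

```bash
mkdir -p pics; ls; cat > h.py <<'E'
import numpy as np,cv2
from bench import telemetry, read_camera, job, search_frame, regions_of
def px(p): return np.array([p[0]*640,p[1]*400])
def ray(c,uv):
    K,R,t=map(np.array,(c["camera_matrix"],c["R"],c["t"]))
    d=R.T@np.linalg.solve(K,[uv[0],uv[1],1]); return -R.T@t,d/np.linalg.norm(d)
def atz(c,uv,z):
    o,d=ray(c,uv); return o+d*(z-o[2])/d[2]
def tri(rs):
    A=0;b=0
    for o,d in rs:
        P=np.eye(3)-np.outer(d,d);A=A+P;b=b+P@o
    return np.linalg.solve(A,b)
def proj(c,X):
    K,R,t=map(np.array,(c["camera_matrix"],c["R"],c["t"]));p=K@(R@np.array(X)+t);return p[:2]/p[2]
E
python3 - <<'E'
from h import *
print(telemetry.observe())
cs={n:read_camera(n) for n in("scene","top","wrist")}
for n,c in cs.items():
    cv2.imwrite(f"pics/{n}0.png",c["img"])
    print(n,ray(c,(320,200)))
    for k in("key_blue","key_blue_cap","key_red","key_stand","safe","lock_face"):
        try:
            print(k,[(px(r["point"]).round(1),round(r["conf"],2)) for r in search_frame(k,c)[:2]])
        except Exception as e: print(k,e)
E
```

```text
pics
{'t': 0.0, 'qpos': array([ 1.22682681,  0.41190828, -0.01272145,  1.59706634,  0.00563964,
        1.134297  , -0.08220448]), 'qvel': array([ 0.0005047 , -0.00099808, -0.0008596 ,  0.0019704 ,  0.0013553 ,
       -0.00089723,  0.00071733]), 'effort': array([-1.17459849e-04, -6.00620556e+01,  6.81835245e-01, -2.99407303e+01,
        1.37366532e-02,  1.06502793e-02,  2.55032108e-05]), 'ee_pos': array([ 0.16999401, -0.60091089,  0.23043869]), 'eef_rot': array([-8.00261891e-04,  9.90505472e-01,  1.37470850e-01, -1.86166869e-04]), 'wrist_force': array([ 0.27147234, -0.48305976, -0.27730076]), 'ft_torque': array([0.03567453, 0.01178847, 0.02682903]), 'finger_force': 0.0, 'width': 0.08555856955964271}
scene (array([-0.11986869, -0.44168175,  0.52023533]), array([ 0.77087493,  0.40104107, -0.49489181]))
key_blue [(array([393.9, 252.9]), 0.83)]
key_blue_cap [(array([391.3, 256.1]), 0.93)]
key_red [(array([362.1, 242.8]), 0.69)]
key_stand [(array([379.4, 270.5]), 0.86), (array([259.9, 185.2]), 0.55)]
safe [(array([256.8, 186.3]), 0.91)]
lock_face [(array([257.7, 185.4]), 0.58)]
top (array([ 0.43492473, -0.08358225,  0.98910535]), array([ 0.10906037,  0.00564157, -0.99401912]))
key_blue [(array([421.1, 240.7]), 0.59)]
key_blue_cap [(array([422.7, 244.2]), 0.67)]
key_red []
key_stand [(array([405.4, 239.2]), 0.97), (array([228.4, 163.6]), 0.3)]
safe [(array([393.3, 238.7]), 0.69), (array([224.5, 165.4]), 0.67)]
lock_face [(array([231.6, 165.5]), 0.89)]
wrist (array([ 0.23506563, -0.58394337,  0.37430096]), array([-0.25944779, -0.07873421, -0.96254234]))
key_blue []
key_blue_cap []
key_red []
key_stand []
safe []
lock_face []
```

```bash
python3 - <<'E'
import cv2,numpy as np
a=cv2.imread("pics/scene0.png")[110:330,180:460];b=cv2.imread("pics/top0.png")[100:300,160:480]
a=cv2.resize(a,None,fx=2.1,fy=2.1,interpolation=2);b=cv2.resize(b,None,fx=2.4,fy=2.4,interpolation=2)
cv2.imwrite("pics/a.png",a);cv2.imwrite("pics/b.png",b)
E
```

```text
(no output)
```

View pics/a.png

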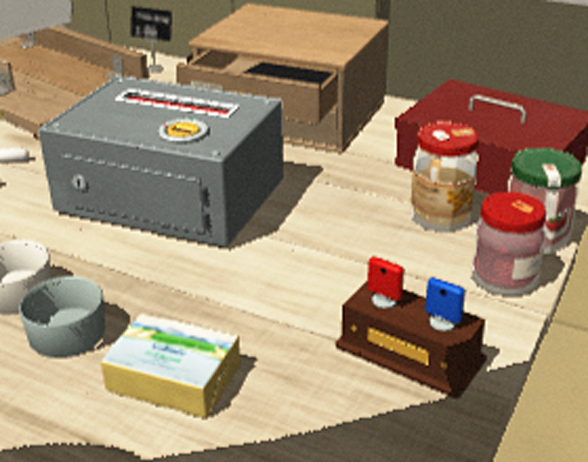

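View pics/b.png

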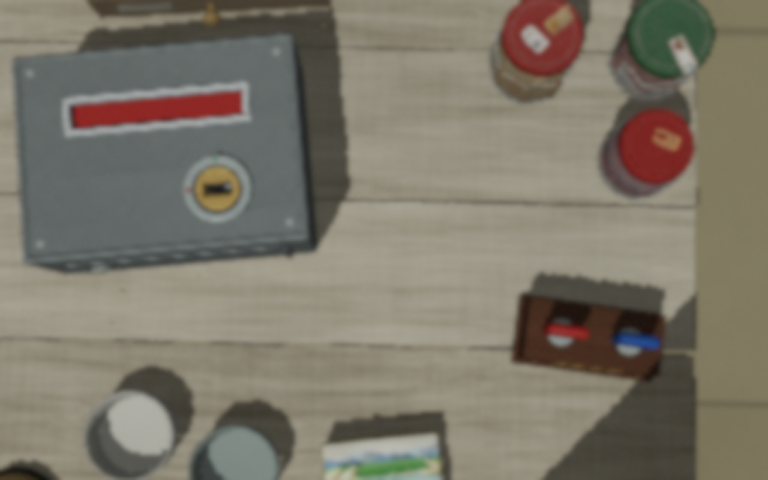

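The scene crop shows the red cap at (386,280) and the blue at (445,300) in the stand, with the safe at upper left. The top crop shows the brass plug at (217,188), which is full-frame (250,178), and the keyway running along the safe's y. Next I'll measure both.

```bash
python3 - <<'E'
from h import *
s=read_camera("scene");t=read_camera("top")
m={}
for n,c in(("s",s),("t",t)):
    for k in("key_blue_cap","key_red","plug","shutter","lock_pins"):
        r=regions_of(k,c)
        print(n,k,[(px(q["point"]).round(1),round(q["conf"],2),int(q["pixels"].sum())) for q in r[:2]])
    hsv=cv2.cvtColor(c["img"],cv2.COLOR_BGR2HSV)
    def blob(lo,hi,box):
        x0,y0,x1,y1=box;k=np.zeros(hsv.shape[:2],np.uint8)
        k[y0:y1,x0:x1]=cv2.inRange(hsv,lo,hi)[y0:y1,x0:x1]
        M=cv2.moments(k,True);p=(M["m10"]/M["m00"],M["m01"]/M["m00"]);print(n,np.round(p,1),M["m00"],cv2.minAreaRect(cv2.findNonZero(k)));return p
    m[n,"blue"]=blob((105,130,60),(130,255,255),(370,220,460,270) if n=="s" else (400,220,450,260))
    m[n,"brass"]=blob((12,110,90),(32,255,255),(250,160,285,180) if n=="s" else (235,160,270,195))
    m[n,"red"]=blob((0,150,80),(8,255,255),(345,225,380,260) if n=="s" else (380,225,410,245))
    m[n,"slot"]=blob((0,120,80),(8,255,255),(225,140,300,172) if n=="s" else (180,130,270,160))
for k in("blue","brass","red","slot"):
    print(k,tri([ray(s,m["s",k]),ray(t,m["t",k])]).round(4))
print("plug@.118",atz(t,m["t","brass"],.118),atz(s,m["s","brass"],.118))
E
```

```text
s key_blue_cap [(array([390.3, 254.8]), 0.55, 401)]
s key_red [(array([361. , 243.4]), 0.83, 336)]
s plug []
s shutter [(array([394.3, 253.4]), 0.57, 367), (array([244.3, 154.8]), 0.5, 4)]
s lock_pins [(array([259.9, 182.9]), 0.71, 7202)]
s [391.4 252.5] 291.0 ((391.4000244140625, 252.80003356933594), (20.238576889038086, 17.076295852661133), 18.43494987487793)
s [266.6 171.1] 81.0 ((266.5, 171.0), (6.0, 15.0), 90.0)
s [362.7 243.7] 303.0 ((365.5, 248.5), (32.868072509765625, 25.8116512298584), 21.801410675048828)
s [264.7 159.4] 62.0 ((264.0346984863281, 159.27456665039062), (46.52949905395508, 1.2924860715866089), 8.746162414550781)
t key_blue_cap []
t key_red [(array([227.6, 164.2]), 0.48, 11137), (array([393.3, 239.9]), 0.43, 140)]
t plug [(array([247.9, 178.5]), 0.81, 278)]
t shutter []
t lock_pins [(array([228. , 164.2]), 0.63, 11090)]
t [425.5 241.3] 83.0 ((425.0, 241.5), (5.0, 18.0), 90.0)
t [250.  178.3] 189.0 ((250.5, 178.0), (16.0, 17.0), 90.0)
t [397.4 237.8] 84.0 ((396.676513671875, 237.2941436767578), (18.91777801513672, 6.063390731811523), 14.03624439239502)
t [224.8 145.3] 593.0 ((224.70135498046875, 145.33607482910156), (8.520124435424805, 69.43214416503906), 85.07289123535156)
blue [ 0.4568 -0.2869  0.0778]
brass [0.5694 0.0556 0.1195]
red [ 0.462  -0.2308  0.0759]
slot [0.6347 0.1069 0.113 ]
plug@.118 [0.56954258 0.05597259 0.118     ] [0.57207329 0.05719549 0.118     ]
```

```bash
cat >> h.py <<'E'
from scipy.spatial.transform import Rotation as Ro
def here():
    o=telemetry.observe();w,x,y,z=o["eef_rot"];R=Ro.from_quat([x,y,z,w]).as_matrix()
    return o,np.array(o["ee_pos"]),R,np.arctan2(R[1,0],R[0,0])
def down(f): return np.column_stack([[np.cos(f),np.sin(f),0],[np.sin(f),-np.cos(f),0],[0,0,-1.]])
def plan(P,f,n,g,fix=True):
    "rows from measured pose to tool-down pose P,f"
    o,p,R,f0=here()
    out=[]
    if n==0: n=int(max(np.ceil(np.linalg.norm(P-p)/.045),np.ceil(abs(f-f0)/.14)))
    for i in range(n):
        q=p+(np.array(P)-p)/(n-i); fi=f0+(f-f0)*(i+1)/n
        d=(R.T@(q-p)*1e3).round(1); Rn=down(fi); r=Ro.from_matrix(R.T@Rn).as_rotvec().round(3)
        out.append([*d.tolist(),*r.tolist(),g]); p=p+R@d/1e3; R=R@Ro.from_rotvec(r).as_matrix()
    print("at",here()[1].round(4),round(f0,3)); print(str(out).replace(" ",""))
E
python3 -c "
from h import *
plan(np.array([.445,-.30,.22]),1.48,11,1)"
```

```text
at [ 0.1702 -0.6014  0.2313] 0.276
[[31.5,-19.6,1.0,0.0,0.0,-0.109,1],[33.4,-16.0,1.0,-0.0,0.0,-0.11,1],[35.0,-12.2,1.0,-0.0,0.0,-0.109,1],[36.1,-8.4,1.0,-0.0,0.0,-0.11,1],[36.8,-4.3,1.0,-0.0,0.0,-0.109,1],[37.1,-0.3,1.0,-0.0,0.0,-0.11,1],[36.9,3.7,1.1,-0.0,0.0,-0.109,1],[36.3,7.7,1.0,-0.0,0.0,-0.11,1],[35.2,11.7,1.1,-0.0,0.0,-0.109,1],[33.7,15.5,1.0,-0.0,0.0,-0.11,1],[31.8,19.0,1.1,-0.0,0.0,-0.109,1]]
```

{"api": "send_rows", "payload": {"series": [31.5,-19.6,1,0,0,-0.109,1,33.4,-16,1,0,0,-0.11,1,35,-12.2,1,0,0,-0.109,1,36.1,-8.4,1,0,0,-0.11,1,36.8,-4.3,1,0,0,-0.109,1,37.1,-0.3,1,0,0,-0.11,1,36.9,3.7,1,0,0,-0.109,1,36.3,7.7,1,0,0,-0.11,1,35.2,11.7,1,0,0,-0.109,1,33.7,15.5,1,0,0,-0.11,1,31.8,19,1,0,0,-0.109,1,0,0,0,0,0,0,1]}}

```text
t: 2.85
ee_pos: [0.4487, -0.295, 0.2206]
eef_rot: [0.0, 0.735, 0.678, 0.002]
wrist_force: [-1.1, -0.3, -0.5]
width: 0.0856
finger_force: 0.0
```

```bash
python3 - <<'E'
from h import *
o,p,R,f=here();print(p.round(4),R.round(3),f)
c=read_camera("wrist");cv2.imwrite("pics/w1.png",c["img"])
for k in("key_blue_cap","key_red","key_stand"):
    print(k,[(px(r["point"]).round(1),round(r["conf"],2)) for r in search_frame(k,c)[:2]])
print(proj(c,[.457,-.287,.093]),proj(c,[.462,-.231,.093]))
E
```

```text
[ 0.4487 -0.295   0.2206] [[ 0.08   0.997  0.002]
 [ 0.997 -0.08   0.002]
 [ 0.002  0.002 -1.   ]] 1.4907293403049793
key_blue_cap [(array([327. , 178.5]), 0.58)]
key_red [(array([327.5, 123.9]), 0.63)]
key_stand [(array([322.3, 146. ]), 0.85)]
[324.46881171 181.671973  ] [325.32924069 123.5280021 ]
```

View pics/w1.png

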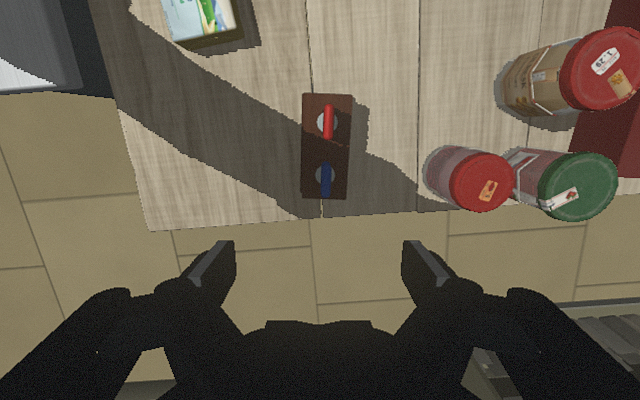

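The wrist view shows the blue cap at about (326,181) and the red at (327,122). The block spans columns 302–352 and rows 93–199, nearly aligned with the image.

```bash
python3 - <<'E'
from h import *
c=read_camera("wrist");hsv=cv2.cvtColor(c["img"],cv2.COLOR_BGR2HSV)
def pts(lo,hi,box):
    x0,y0,x1,y1=box;k=cv2.inRange(hsv,lo,hi)[y0:y1,x0:x1];k=cv2.morphologyEx(k,cv2.MORPH_OPEN,np.ones((2,2)))
    return cv2.findNonZero(k).reshape(-1,2)+[x0,y0]
rr=regions_of("key_stand",c)[0]["pixels"]
for n,a in(("blue",((105,90,40),(130,255,255),(305,155,345,205))),("red",((0,150,80),(8,255,255),(305,95,345,145)))):
    P=pts(*a);print(n,len(P),P.min(0),P.max(0),P.mean(0).round(1),np.linalg.eigh(np.cov(P.T*1.))[1][:,1].round(3))
    for z in(.075,.085): print(z,atz(c,P.mean(0),z).round(4))
    for r in range(P[:,1].min(),P[:,1].max()+1,4): q=P[P[:,1]==r][:,0];print(r,q.min(),q.max(),end="; ")
    print()
ys=np.where(rr.any(1))[0];print(ys.min(),ys.max(),[(y,np.where(rr[y])[0][[0,-1]]) for y in range(ys.min()+6,ys.max()-5,10)])
box=cv2.boxPoints(cv2.minAreaRect(np.argwhere(rr)[:,::-1].astype(np.float32)));
print([atz(c,b,.05).round(4) for b in box])
E
```

```text
blue 323 [326 155] [335 191] [330.4 173.6] [-0.01  1.  ]
0.075 [ 0.4593 -0.2891  0.075 ]
0.085 [ 0.459  -0.2873  0.085 ]
155 329 331; 159 327 333; 163 326 335; 167 326 335; 171 326 335; 175 327 335; 179 326 335; 183 326 334; 187 326 335; 191 328 332; 
red 346 [327  97] [337 133] [332.5 115. ] [-0.02  1.  ]
0.075 [ 0.4662 -0.2302  0.075 ]
0.085 [ 0.4657 -0.2304  0.085 ]
97 331 335; 101 329 337; 105 328 337; 109 328 337; 113 329 337; 117 328 337; 121 328 337; 125 328 337; 129 327 337; 133 332 333; 
85 194 [(91, array([305, 356])), (101, array([305, 355])), (111, array([305, 355])), (121, array([304, 355])), (131, array([304, 353])), (141, array([304, 352])), (151, array([304, 352])), (161, array([303, 352])), (171, array([304, 352])), (181, array([304, 351]))]
[array([ 0.4247, -0.3133,  0.05  ]), array([ 0.4411, -0.1962,  0.05  ]), array([ 0.4953, -0.2028,  0.05  ]), array([ 0.4847, -0.3209,  0.05  ])]
```

```bash
python3 -c "
from h import *
plan(np.array([.4585,-.2875,.060]),1.456,7,1)"
```

```text
at [ 0.4441 -0.3013  0.2203] 1.477
[[2.2,1.9,22.9,-0.0,0.001,0.003,1],[2.1,1.9,22.9,-0.0,-0.0,0.003,1],[2.2,1.8,22.9,-0.0,-0.0,0.003,1],[2.2,1.9,22.9,-0.0,-0.0,0.003,1],[2.1,1.8,22.9,-0.0,-0.0,0.003,1],[2.2,1.8,22.9,-0.0,-0.0,0.003,1],[2.1,1.9,22.9,-0.0,-0.0,0.003,1]]
```

{"api": "send_rows", "payload": {"series": [8,7,20,0,0,0.01,1,7,6,30,0,0,0.011,1,0,0,35,0,0,0,1,0,0,35,0,0,0,1,0,0,25,0,0,0,1,0,0,10,0,0,0,1,0,0,5,0,0,0,1,0,0,0,0,0,0,1,0,0,0,0,0,0,1]}}

```text
t: 4.05
ee_pos: [0.4601, -0.2869, 0.0615]
eef_rot: [0.001, 0.746, 0.666, 0.0]
wrist_force: [0.2, -0.0, -0.1]
width: 0.0852
finger_force: 0.0
```

```bash
python3 - <<'E'
from h import *
o,p,R,f=here();print(p.round(4),f,o["wrist_force"])
c=read_camera("wrist");cv2.imwrite("pics/w2.png",c["img"])
g=p-R[:,2]*.019;print("grasp",g,proj(c,g))
E
```

```text
[ 0.4601 -0.2869  0.0615] 1.4583340767611868 [ 0.15204329 -0.01447032 -0.13249972]
grasp [ 0.46004488 -0.28692535  0.08051079] [316.35985961 259.31309656]
```

View pics/w2.png

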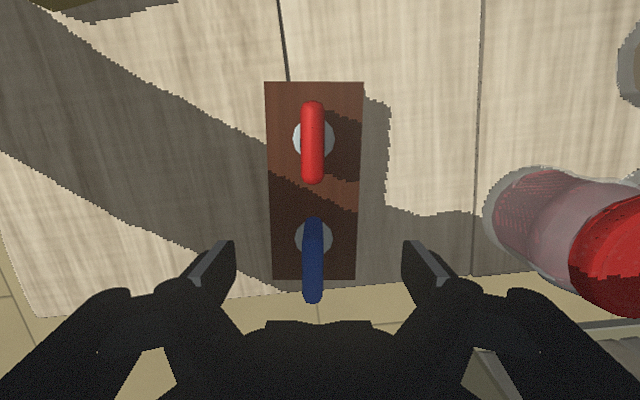

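The blue cap centre is at (312,259) and upright, and the finger midpoint is at about column 317. I'll shift −2 mm in tool y, go 3 mm lower and close.

{"api": "send_rows", "payload": {"series": [0,-2,3,0,0,0,1,0,0,0,0,0,0,0,0,0,0,0,0,0,0,0,0,0,0,0,0,0,0,0,0,0,0,0,0,0,0,0,0,0,0,0,0,0,0,0,0,0,0,0,0,0,0,0,0,0], "squeeze": 80}}

```text
t: 4.9
ee_pos: [0.4576, -0.2862, 0.0575]
eef_rot: [0.0, 0.746, 0.666, 0.0]
wrist_force: [0.3, 0.9, 2.6]
width: 0.0091
finger_force: 77.9
```

{"api": "send_rows", "payload": {"series": [0,0,-10,0,0,0,0,0,0,-20,0,0,0,0,0,0,-30,0,0,0,0,0,0,-40,0,0,0,0,0,0,-40,0,0,0,0,0,0,-20,0,0,0,0,0,0,0,0,0,0,0]}}

```text
t: 5.6
ee_pos: [0.4589, -0.2868, 0.2213]
eef_rot: [0.003, 0.746, 0.666, 0.001]
wrist_force: [0.3, 0.1, -1.4]
width: 0.0088
finger_force: 78.3
```

```bash
python3 - <<'E'
from h import *
o,p,R,f=here();print(p.round(4),f,o["wrist_force"],o["width"],o["finger_force"])
plan(np.array([.5694,.056,.225]),1.571-.115+.115+.05,9,0)
s=read_camera("scene");t=read_camera("top")
cv2.imwrite("pics/s3.png",s["img"])
for c in (s,t):
    print([(px(r["point"]).round(1),round(r["conf"],2)) for k in("key_blue","plug") for r in search_frame(k,c)[:2]])
# safe yaw from slot in top view at z=.113 : red+white frame
hsv=cv2.cvtColor(t["img"],cv2.COLOR_BGR2HSV);k=np.zeros((400,640),np.uint8);k[125:165,175:275]=cv2.inRange(hsv,(0,110,80),(8,255,255))[125:165,175:275]
b=cv2.boxPoints(cv2.minAreaRect(cv2.findNonZero(k)));w=np.array([atz(t,q,.113) for q in b]);print(w.round(4))
l,r=None,None
K=np.argwhere(k)[:,::-1];W=np.array([atz(t,q,.113)[:2] for q in K]);e=np.linalg.eigh(np.cov(W.T))[1][:,1];print("slot dir",e,W.mean(0))
E
```

```text
[ 0.4589 -0.2868  0.2213] 1.4586922389789951 [ 0.28564555  0.05591006 -1.39400456] 0.008815071087048773 78.2830810546875
at [ 0.4589 -0.2868  0.2213] 1.459
[[39.2,7.9,-0.5,0.006,0.003,-0.018,0],[39.1,8.6,-0.4,-0.0,-0.0,-0.018,0],[38.9,9.4,-0.4,-0.0,-0.0,-0.018,0],[38.7,10.0,-0.4,-0.0,-0.0,-0.018,0],[38.6,10.8,-0.4,-0.0,-0.0,-0.018,0],[38.3,11.4,-0.4,-0.0,-0.0,-0.018,0],[38.1,12.1,-0.4,-0.0,-0.0,-0.018,0],[37.9,12.8,-0.4,-0.0,-0.0,-0.018,0],[37.8,13.6,-0.5,-0.0,-0.0,-0.018,0]]
[(array([405.2, 189.3]), 0.88), (array([266.9, 172. ]), 0.4), (array([377.3, 267.9]), 0.28)]
[(array([248.4, 180.4]), 0.83), (array([437.6, 240.1]), 0.44)]
[[0.6352 0.1762 0.113 ]
 [0.6497 0.0423 0.113 ]
 [0.6327 0.0403 0.113 ]
 [0.6183 0.1739 0.113 ]]
slot dir [-0.10717778  0.99423987] [0.63398725 0.10808175]
```

```bash
python3 -c "
from h import *
plan(np.array([.5694,.0,.210]),1.678,8,0)"
```

```text
at [ 0.4567 -0.2858  0.2161] 1.459
[[37.1,10.0,0.8,-0.002,-0.001,-0.027,0],[36.8,11.0,0.8,-0.0,-0.0,-0.028,0],[36.5,12.0,0.8,-0.0,-0.0,-0.027,0],[36.1,13.0,0.7,-0.0,-0.0,-0.028,0],[35.7,14.0,0.8,-0.0,-0.0,-0.027,0],[35.4,15.0,0.7,-0.0,-0.0,-0.027,0],[34.9,16.0,0.8,-0.0,-0.0,-0.028,0],[34.5,16.9,0.7,-0.0,-0.0,-0.027,0]]
```

{"api": "send_rows", "payload": {"series": [37.1,10,0.8,-0.002,-0.001,-0.027,0,36.8,11,0.8,0,0,-0.028,0,36.5,12,0.8,0,0,-0.027,0,36.1,13,0.7,0,0,-0.028,0,35.7,14,0.8,0,0,-0.027,0,35.4,15,0.7,0,0,-0.027,0,34.9,16,0.8,0,0,-0.028,0,34.5,16.9,0.7,0,0,-0.027,0,0,0,0,0,0,0,0,0,0,0,0,0,0,0,0,0,0,0,0,0,0]}}

```text
t: 7.0
ee_pos: [0.5696, -0.0017, 0.2103]
eef_rot: [0.001, 0.669, 0.743, -0.001]
wrist_force: [0.5, -0.1, -1.3]
width: 0.0092
finger_force: 78.2
```

```bash
python3 - <<'E'
from h import *
o,p,R,f=here();print(p.round(4),R.round(4),f)
c=read_camera("wrist");cv2.imwrite("pics/w4.png",c["img"])
for k in("plug","key_blue"):
    print(k,[(px(r["point"]).round(1),round(r["conf"],2)) for r in search_frame(k,c)[:2]])
print("lock px",proj(c,[.5694,.056,.118]))
E
```

```text
[ 0.5696 -0.0017  0.2103] [[-1.054e-01  9.944e-01  2.000e-04]
 [ 9.944e-01  1.054e-01 -1.900e-03]
 [-1.900e-03  0.000e+00 -1.000e+00]] 1.676380835691771
plug [(array([327.3, 131.6]), 0.86)]
key_blue [(array([319.2, 263. ]), 0.94)]
lock px [324.2695892  132.32343814]
```

View pics/w4.png

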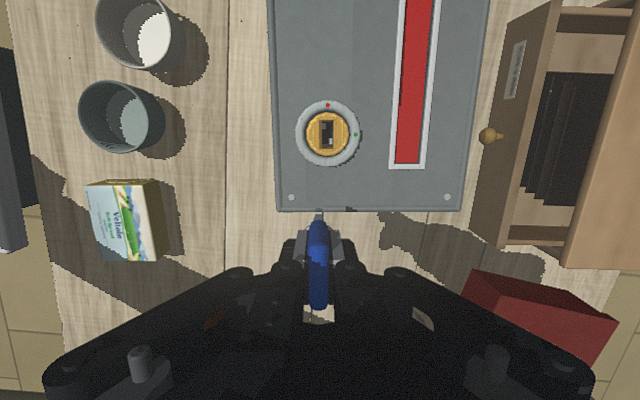

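Wrist view: brass plug at (328,133) with the keyway vertical at (327,133), and the blue cap upright between the pads at (318,263). I'll now get the plug and key positions from the same camera.

```bash
python3 - <<'E'
from h import *
o,p,R,f=here();c=read_camera("wrist");t=read_camera("top");s=read_camera("scene")
hsv=cv2.cvtColor(c["img"],cv2.COLOR_BGR2HSV)
def mk(h,lo,hi,b):
    k=np.zeros(h.shape[:2],np.uint8);k[b[1]:b[3],b[0]:b[2]]=cv2.inRange(h,lo,hi)[b[1]:b[3],b[0]:b[2]];return cv2.findNonZero(k).reshape(-1,2)
br=mk(hsv,(12,100,90),(32,255,255),(295,100,360,165));(cx,cy),r=cv2.minEnclosingCircle(br);print("brass",cx,cy,r,br.mean(0),br.min(0),br.max(0))
e=cv2.fitEllipse(cv2.convexHull(br.astype(np.int32)));print(e)
print("lock wrist",atz(c,e[0],.118))
h=cv2.cvtColor(t["img"],cv2.COLOR_BGR2HSV);bt=mk(h,(12,100,90),(32,255,255),(230,160,272,198));et=cv2.fitEllipse(cv2.convexHull(bt));print("lock top",et[0],atz(t,et[0],.118),"tri",tri([ray(c,e[0]),ray(t,et[0])]))
b=mk(hsv,(105,90,40),(130,255,255),(295,210,345,315));print("blue",b.min(0),b.max(0),b.mean(0))
g=p-R[:,2]*.019
for z in(g[2],g[2]+.012):
    print("cap at",z,atz(c,b.mean(0),z)-p)
# tip in scene view: compare with predicted
tip=p+np.array([0,0,-.0475]);print("pred tip px",proj(s,tip),proj(t,tip))
x,y=proj(s,tip).astype(int);cr=s["img"][y-70:y+30,x-60:x+60];cv2.imwrite("pics/s5.png",cv2.resize(cr,None,fx=5,fy=5,interpolation=0));print(x,y)
E
```

```text
brass 326.6585388183594 133.43902587890625 21.8156681060791 [326.63636364 133.36883117] [306 112] [348 155]
((326.5754699707031, 133.3089599609375), (42.59616470336914, 43.4729118347168), 15.872518539428711)
lock wrist [0.57182499 0.05516827 0.118     ]Traceback (most recent call last):
  File "<stdin>", line 9, in <module>
  File "<stdin>", line 5, in mk
AttributeError: 'NoneType' object has no attribute 'reshape'
```

```bash
python3 - <<'E'
from h import *
o,p,R,f=here();c=read_camera("wrist");s=read_camera("scene")
hsv=cv2.cvtColor(c["img"],cv2.COLOR_BGR2HSV)
def mk(h,lo,hi,b):
    k=np.zeros(h.shape[:2],np.uint8);k[b[1]:b[3],b[0]:b[2]]=cv2.inRange(h,lo,hi)[b[1]:b[3],b[0]:b[2]];return cv2.findNonZero(k).reshape(-1,2)
b=mk(hsv,(105,90,40),(130,255,255),(295,210,345,315));print("blue",b.min(0),b.max(0),b.mean(0))
print("p",p)
for z in(.2275,.2455): print("cap at",z,atz(c,b.mean(0),z)-p, proj(c,[*p[:2],z]))
tip=p+np.array([0,0,-.0475]);print("pred tip px",proj(s,tip))
x,y=proj(s,tip).astype(int);cr=s["img"][y-70:y+30,x-60:x+60];cv2.imwrite("pics/s5.png",cv2.resize(cr,None,fx=5,fy=5,interpolation=0));print(x,y)
E
```

```text
blue [307 220] [329 309] [317.91597139 265.84564958]
p [ 0.57003547 -0.00121299  0.21115638]
cap at 0.2275 [ 0.00109107 -0.00515199  0.01634362] [316.8405576  256.56026435]
cap at 0.2455 [5.72797938e-06 4.85533757e-03 3.43436227e-02] [316.75793173 275.61531718]
pred tip px [286.70128646 157.76689801]
286 157
```

View pics/s5.png

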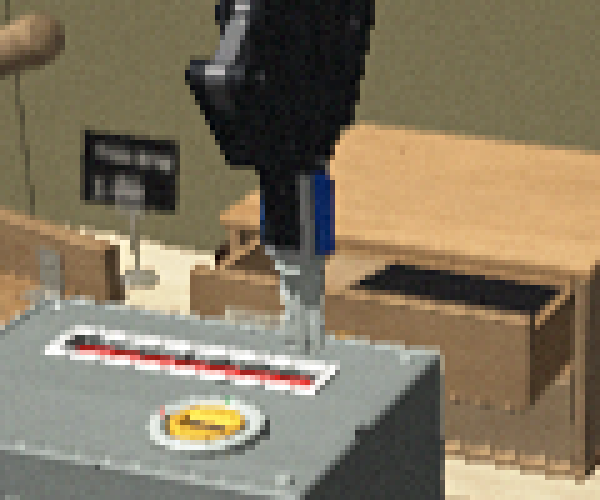

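The scene crop shows the key tip at about (302,355), against a predicted (303,354), so the tip lies on the TCP axis 47.5 mm below it. Moving over the lock.

```bash
python3 -c "
from h import *
plan(np.array([.5708,.0555,.1850]),1.678,4,0)"
```

```text
at [ 0.5701 -0.0008  0.2112] 1.677
[[14.0,1.7,6.5,0.002,0.002,-0.0,0],[14.0,1.7,6.6,-0.0,-0.0,-0.0,0],[14.0,1.6,6.6,-0.0,-0.0,-0.001,0],[13.9,1.7,6.5,-0.0,-0.0,0.0,0]]
```

{"api": "send_rows", "payload": {"series": [14,1.7,6.5,0.002,0.002,0,0,14,1.7,6.6,0,0,0,0,14,1.6,6.6,0,0,0,0,14,1.7,6.5,0,0,0,0,0,0,0,0,0,0,0,0,0,0,0,0,0,0,0,0,0,0,0,0,0]}}

```text
t: 8.1
ee_pos: [0.571, 0.0554, 0.185]
eef_rot: [-0.0, 0.669, 0.744, 0.0]
wrist_force: [-0.1, -1.5, -1.0]
width: 0.009
finger_force: 78.2
```

```bash
python3 - <<'E'
from h import *
o,p,R,f=here();c=read_camera("wrist");s=read_camera("scene");print(p,f)
for n,i,X in(("w",c,p+[0,0,-.0475]),("s",s,p+[0,0,-.0475])):print(n,proj(i,X),proj(i,[.5708,.0555,.118]))
x,y=proj(s,p+[0,0,-.0475]).astype(int);a=cv2.resize(s["img"][y-40:y+40,x-40:x+40],(400,400),interpolation=0)
x,y=proj(c,[.5708,.0555,.118]).astype(int);b=cv2.resize(c["img"][y-50:y+50,x-50:x+50],(400,400),interpolation=0)
cv2.imwrite("pics/c6.png",np.hstack([a,b]))
E
```

```text
[0.57097914 0.05544057 0.18501563] 1.6770941001594017
w [317.1251168  215.54458918] [316.98204623 207.48577477]
s [266.32516788 163.74783196] [266.89727101 171.47675514]
```

View pics/c6.png

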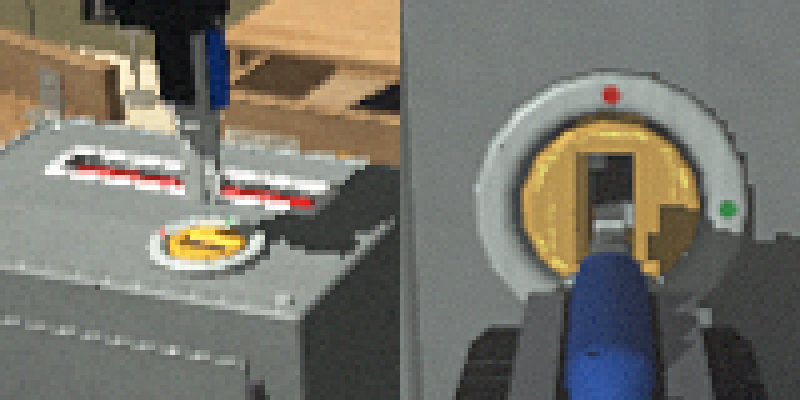

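The left crop shows the tip just above the plug. The right crop shows the keyway (columns 577–635) centred under the cap (column 611). Descending.

{"api": "send_rows", "payload": {"series": [0,0,6,0,0,0,0,0,0,6,0,0,0,0,0,0,6,0,0,0,0,0,0,4,0,0,0,0,0,0,4,0,0,0,0,0,0,3,0,0,0,0,0,0,0,0,0,0,0]}}

```text
t: 8.9
ee_pos: [0.5706, 0.0561, 0.1554]
eef_rot: [-0.001, 0.668, 0.744, -0.0]
wrist_force: [0.3, 0.5, -1.3]
width: 0.009
finger_force: 78.2
```

{"api": "send_rows", "payload": {"series": [0,0,2,0,0,0,0,0,0,2,0,0,0,0,0,0,2,0,0,0,0,0,0,2,0,0,0,0,0,0,2,0,0,0,0,0,0,2,0,0,0,0,0,0,0,0,0,0,0]}}

```text
t: 9.6
ee_pos: [0.5707, 0.0561, 0.1436]
eef_rot: [-0.0, 0.668, 0.744, 0.0]
wrist_force: [-0.4, -0.9, 0.6]
width: 0.0087
finger_force: 78.2
```

{"api": "send_rows", "payload": {"series": [0,0,1,0,0,0,0,0,0,1,0,0,0,0,0,0,1,0,0,0,0,0,0,0,0,0,0,0]}}

```text
t: 10.0
ee_pos: [0.5711, 0.0562, 0.1416]
eef_rot: [0.0, 0.668, 0.744, 0.0]
wrist_force: [-1.7, 0.5, 5.2]
width: 0.0094
finger_force: 79.5
```

Contact with the pins at a depth of about 24 mm. Easing off slightly, twisting both ways, then pushing on.

{"api": "send_rows", "payload": {"series": [0,0,-0.8,0,0,-0.06,0,0,0,0,0,0,-0.07,0,0,0,0,0,0,-0.08,0,0,0,0,0,0,0,0]}}

```text
t: 10.4
ee_pos: [0.571, 0.0561, 0.1419]
eef_rot: [-0.0, 0.586, 0.81, 0.0]
wrist_force: [-0.1, 0.3, 1.6]
width: 0.0091
finger_force: 78.5
```

```bash
python3 -c "
from h import *
o,p,R,f=here();print(p,f-1.677,o['wrist_force'],o['ft_torque'])"
```

```text
[0.57101495 0.05614369 0.14189492] 0.2118335780376328 [-0.10076962  0.26555696  1.55353547] [ 0.06391097 -0.03302111 -0.04674992]
```

{"api": "send_rows", "payload": {"series": [0,0,0,0,0,-0.02,0,0,0,0,0,0,0.08,0,0,0,0,0,0,0.08,0,0,0,0,0,0,0.07,0,0,0,1,0,0,0,0,0,0,1,0,0,0,0,0,0,1,0,0,0,0,0,0,0,0,0,0,0]}}

```text
t: 11.2
ee_pos: [0.571, 0.0562, 0.1387]
eef_rot: [-0.0, 0.668, 0.744, 0.0]
wrist_force: [1.0, -0.2, 2.0]
width: 0.0088
finger_force: 78.7
```

Past the pins. Going on to home.

{"api": "send_rows", "payload": {"series": [0,0,2,0,0,0,0,0,0,2,0,0,0,0,0,0,2,0,0,0,0,0,0,2,0,0,0,0,0,0,1.5,0,0,0,0,0,0,1.5,0,0,0,0,0,0,1,0,0,0,0,0,0,0,0,0,0,0]}}

```text
t: 12.0
ee_pos: [0.571, 0.0561, 0.1267]
eef_rot: [-0.0, 0.668, 0.744, 0.0]
wrist_force: [1.2, -0.8, 3.4]
width: 0.0091
finger_force: 78.9
```

{"api": "send_rows", "payload": {"series": [0,0,1,0,0,0,0,0,0,1,0,0,0,0,0,0,1,0,0,0,0,0,0,0,0,0,0,0,0,0,0,0,0,0,0]}}

```text
t: 12.5
ee_pos: [0.5711, 0.0562, 0.1253]
eef_rot: [0.0, 0.668, 0.744, 0.0]
wrist_force: [-2.8, -1.5, 17.4]
width: 0.0088
finger_force: 81.3
```

Home, with 17 N on the collar. Turning clockwise.

{"api": "send_rows", "payload": {"series": [0,0,0,0,0,0.1,0,0,0,0,0,0,0.1,0,0,0,0,0,0,0.1,0,0,0,0,0,0,0.1,0,0,0,0,0,0,0.1,0,0,0,0,0,0,0.1,0,0,0,0,0,0,0.1,0]}}

```text
t: 13.2
ee_pos: [0.5716, 0.0564, 0.1253]
eef_rot: [0.0, 0.884, 0.468, 0.001]
wrist_force: [-1.7, -0.9, 14.5]
width: 0.0089
finger_force: 80.7
```

```bash
python3 -c "
from h import *
o,p,R,f=here();print(p,f-1.677,o['wrist_force'],o['ft_torque'],o['qpos'])"
```

```text
[0.57156909 0.05639977 0.12525642] -0.7028407934788158 [-1.66276741 -0.90154341 14.54636375] [-0.07147123  0.35839836  0.09856368] [ 0.10795477  0.46846105 -0.38353786  1.81428098  0.2176253   0.89820847
 -0.97084509]
```

{"api": "send_rows", "payload": {"series": [0,0,0,0,0,0.1,0,0,0,0,0,0,0.1,0,0,0,0,0,0,0.1,0,0,0,0,0,0,0.1,0,0,0,0,0,0,0.1,0,0,0,0,0,0,0.1,0,0,0,0,0,0,0.1,0,0,0,0,0,0,0.1,0,0,0,0,0,0,0,0]}}

```text
t: 14.1
ee_pos: [0.5719, 0.0559, 0.1253]
eef_rot: [0.0, 0.996, 0.087, 0.001]
wrist_force: [-0.4, -0.6, 13.4]
width: 0.0091
finger_force: 80.5
```

```bash
python3 -c "
from h import *
o,p,R,f=here();print(p,f-1.677,o['wrist_force'],o['ft_torque'],o['qpos'])"
```

```text
[0.5719047  0.05592416 0.12527397] -1.502393784461763 [-0.44850123 -0.58038983 13.4480236 ] [-0.31848488  0.11790119  0.16948261] [-0.03134194  0.44695471 -0.19741008  1.82390451  0.11082175  0.87882861
 -1.6766484 ]
```

{"api": "send_rows", "payload": {"series": [0,0,0,0,0,0.05,0,0,0,0,0,0,0.05,0,0,0,0,0,0,0.04,0,0,0,0,0,0,0,0,0,0,0,0,0,0,0]}}

```text
t: 14.6
ee_pos: [0.5719, 0.0559, 0.1253]
eef_rot: [-0.0, 1.0, 0.019, 0.001]
wrist_force: [0.1, -2.2, 14.2]
width: 0.009
finger_force: 80.5
```

```bash
python3 - <<'E'
from h import *
o,p,R,f=here();print(p,f-1.677,o['wrist_force'],o['ft_torque'],o['width'],o['finger_force'])
c=read_camera("wrist");s=read_camera("scene");a=s["img"][130:210,220:320];cv2.imwrite("pics/f.png",np.hstack([cv2.resize(a,(400,320),interpolation=0),cv2.resize(c["img"],(400,320))]))
E
```

```text
[0.57194342 0.05586261 0.12528437] -1.639151625485114 [ 0.12198013 -2.21168987 14.17404416] [-0.34353769  0.0990363   0.18635333] 0.0089555097037173 80.54905414581299
```

View pics/f.png

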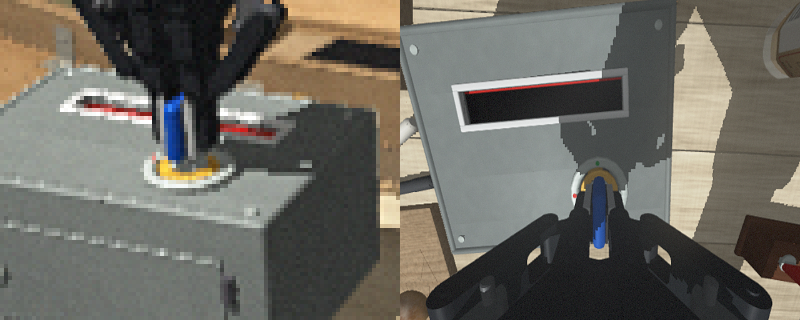

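The right crop shows the drop slot almost fully open with a thin red sliver along its top edge. I'll turn a little more to reach the stop.

{"api": "send_rows", "payload": {"series": [0,0,0,0,0,0.04,0,0,0,0,0,0,0.04,0,0,0,0,0,0,0,0,0,0,0,0,0,0,0]}}

```text
t: 15.1
ee_pos: [0.5719, 0.0558, 0.1253]
eef_rot: [-0.0, 1.0, -0.021, 0.001]
wrist_force: [-0.6, -1.8, 14.9]
width: 0.009
finger_force: 80.7
```

```bash
python3 - <<'E'
from h import *
o,p,R,f=here();print(p,f-1.677,o['wrist_force'],o['ft_torque'],o['finger_force'])
E
```

```text
[0.57187423 0.05577625 0.12525551] -1.718454347061052 [-0.59548605 -1.82126357 14.87247958] [-0.37678317  0.10275179  0.47554187] 80.6527841091156
```

The torque rose from 0.19 to 0.48 N m, so the plug is at its stop. The key is home and gripped, so I'm handing in.

```bash
python3 -c "
from bench import job
print(job.sign_off())"
```

```text
the job is handed in; nothing more can be done
None
```

The blue key is fully in the lock and turned clockwise to the stop, the shutter is drawn back, and the arm is still holding the key there. The red key was left standing; the job is handed in, but no pass/fail verdict came back.

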